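Drop the flip stop, butt a batten to it and hold it to fence and bed for the saw

TASK

Set the pine batten up on the saw board for its cut: first press the thumb catch behind the fence until the raised flip stop has dropped, and let the catch spring back so that the stop is locked down. Then lay the batten flat on the bed with its left-hand end touching the stop and its long side tight against the fence, without disturbing the other things on the bench. Finish holding it there, the fingers still pushing it firmly and diagonally, down onto the bed and into the fence at once; do not let go.

Things in the scene. Friction and masses are not known exactly. Their poses are not given: they have to be found in the camera images.
- batten_center (a point): centre of the loose pine batten, a plain stick 160 long x 44 wide x 28 mm high, about 0.14 kg, lying flat right of the saw board at the start; y runs along its length, x across its width, z up. Planed smooth, it slides on the waxed bed, fence and stop with friction of about 0.3 to 0.4. A firm hold: some 10 to 15 N, at least as much into the fence as down (friction takes up part)
- bed_top (a point): saw board, fixed to the bench: centre of the top of its flat plywood bed (160 mm deep in x, 300 mm long in y, top 18 mm above the bench). x points from the front edge to the fence, y along the fence to the left, z up. The fence is a hardwood rail 30 mm thick along the rear edge, its front face 50 mm behind this point, its top 42 mm above the bed, with a 2 mm saw kerf 60 mm right of the middle
- fence_face (a point): middle of the foot of the fence's front face, where it meets the bed; axes as those of bed_top (x into the fence, y along it to the left, z up)
- stop_face (a point): middle of the right-hand face of the swinging steel stop (plate 12 mm thick in y), which the batten's end meets from the right. Its y axis always points left along the fence, and its y stays as it swings. Down, the plate stands 1.5 to 41 mm in front of the fence's face and 2 to 36 mm above the bed; raised, it reaches 145 mm above the bench, over the bed, up to 50 mm in front of its pivot
- stop_arm (a joint): swing of the stop about a pin along y on top of the fence: 0 = raised, held by the catch; 2.0 rad = fully down. It drops towards the front by its own weight when the catch is pressed, and takes about half a second
- stop_catch (a joint): spring catch of the stop: 0 = seated (locks the stop both when raised and when down), 0.22 rad = thumb pad fully pressed; the stop is freed beyond about 0.15 rad
- catch_pad (a point): middle of the top of the catch's thumb pad, a ribbed steel tab 26 mm (x) x 24 mm (y) behind the fence, about 97 mm above the bench, free beneath; 3 to 4 N straight down move it to its end, about 7.5 mm lower; let go, it springs back. Press it right down until the stop has dropped. In front of it, over the fence, stand the stop's two cheeks, as high as the pad
- try_square: try square, a bystander lying to the left of the saw board, 102x166x17 mm
- pencil: pencil, a bystander lying on the bench to the right of the fence's end, 7 mm thick, 170 mm long
- wood_block: short wooden offcut, 45x75x32 mm, a bystander lying behind the batten
Not all that is in view belongs to the job. Of the things that look like the part that bears batten_center, take the one that is nearest to the robot's base at the start.

How it is judged:
By the outcome, as a careful person would: the job done as asked, in the order asked, and still so for the second after the job is handed in, while the arm keeps its last pose, push and grip.
It also fails if it takes over 64 s, if anything falls off the work surface, if the arm or the gripper's body presses on something with over 40 N, if the wrist force passes 120 N, or if a joint passes its speed limit or range.

ROBOT

A 6-joint arm with a two-finger parallel gripper is mounted at the origin on a cart in front of the work surface, level with it; the furniture and walls round the work are solid. World frame = base frame: x ahead of the robot, y to its left, z up, the work surface at z = 0. Lengths are in mm, angles in degrees, forces in N, time in s.
With the tool pointing down it reaches from about 300 to 850 mm from the base axis. Payload 4.2 kg.
Tool frame: the origin (TCP) lies at the very end of the fingers, on their centre line; the grasp point (between the pads) lies 19 mm behind it (env.grasp_offset is the distance from the TCP to the grasp point, in mm); z points along the fingers, y is the line along which they close (so a half turn about z gives the same grasp; the last joint's range is limited). The gripper opens to 91 mm and grips with 3 to 60 N. Pads are 32 mm wide; open, the fingers measure 118 mm over their backs; the gripper's body (76 mm by 178 mm) begins 60 mm behind the grasp point.
Start: joints at [-67.781, 18.312, 89.639, -0, 72.044, -1.146], TCP at [228.044, -527.863, 213.976] pointing down, gripper open.
Joint ranges: [-177.97, 177.97], [-48.28, 115.42], [12.27, 149.76], [-77.06, 257.06], [2.81, 150.46], [-146.56, 146.56]. Speed limits (degrees/s): [147.25, 147.25, 180, 180, 180, 180].

INTERFACE

Orientations are given as [roll, pitch, yaw] about the fixed x, y, z axes, in that order (R = Rz(yaw) Ry(pitch) Rx(roll)).
In Python, from workcell import env, eyes gives the robot as it stands.
- The arm moves only by the tool send_rows, never from a script. Its arguments are lists of equal length, an entry for each row: "grip": the opening, from -1 (shut) to 1 (fully open), so that 0 is half open; "xyz": the shift along the world's x, y, z in m, a list of three; "yaw": the turn about the world's z in degrees. A call has 1 to 8 rows; each row is the pose to reach, as a shift and turn from the pose commanded when the call began; what a row does not reach only later rows make up. A row lasts 1/12 s, in which the tool goes at most 41.7 mm and 7.16 degrees, less where a joint would pass 70% of its speed; a pose out of reach is approached as far as the arm can. A call with a gripper value outside its range is refused whole. The fingers move at their own pace and stop on an object; "grip_force" is the grip in N (left out, the last holds). Time passes only in rows, so rows that repeat a pose let the fingers close. It gives the time, the measured TCP pose, the force, the opening and the grip force at its end, in the units of the state.
- env.state(): the state, without advancing time (a new reading comes with each control period).
- eyes.grab_frame(name): name is "scene" or "top" or "wrist"; returns a dict with "frame" (420x560x3 uint8, red, green, blue), "fx", "fy", "cx", "cy" (pixels), "pose" (4x4, takes a point from camera to world coordinates). Camera axes: x right, y down, z forward; pixel columns grow to the right and rows downward; lengths in mm; the calibration is good to about 2 mm. A picture is of the moment at which its call begins. There is no depth.
- env.job_done(): hands the job in; it is judged then, once.
The state is a dict: "time_s": time; "qpos": joint angles; "qvel": joint speeds; "effort": joint torques, N m; "ee_pos": TCP position; "ee_rot": TCP orientation; "force": force on the tool from outside, world axes, zero at the start; "torque": the same for the moment, N m; "gripper_width": finger opening in mm; "gripper_force": force on a finger pad.
Only numpy, scipy, OpenCV 4.12 (cv2) and the standard library are available. Lean on these libraries where they do the work, as an engineer would, in place of code of your own. Each camera call takes 0.05 s, during which the arm holds its last target. There are 200 camera calls.

## Working session

There is one attempt and no reset: what is moved stays moved. The work goes in short steps, Python scripts to look and compute and a tool call to move; the robot and the scene stay as the last step left them, time stands still between calls to the robot, and variables do not carry over. Pictures are saved under pics/ and viewed, at most 10 in all, crops included, and the job is handed in when it is done.

Besides the shell and the picture viewer there is one more tool, called after "Emit:" by a JSON object that holds its "op" and its "data", one argument or row to a line. send_rows: Moves the arm, as the interface text tells. Its arguments: {"type":"object","properties":{"grip":{"type":"array"},"xyz":{"type":"array"},"yaw":{"type":"array"},"grip_force":{"type":"number"}},"required":["grip","xyz","yaw"]}

```bash
mkdir -p pics
python3 - <<'E'
from workcell import env,eyes
import cv2,json
for n in("scene","top"):
    f=eyes.grab_frame(n); cv2.imwrite(f"pics/{n}0.png",f["frame"][:,:,::-1])
    print(n,f["fx"],f["fy"],f["cx"],f["cy"],f["pose"].tolist() if hasattr(f["pose"],"tolist") else f["pose"])
print(env.state())
E
```

```text
scene 486.0686555944079 486.0686555944079 279.198517038506 210.79786001514432 [[0.6665513543182451, -0.3673863426257184, 0.6486420949249376, -670.7056032436524], [-0.745448928542621, -0.3239447960248051, 0.5825509969634468, -1257.1308173104917], [-0.0038970490338055917, -0.8718297106548651, -0.48979359798621547, 1003.9158986707704], [0.0, 0.0, 0.0, 1.0]]
top 494.69878789008385 494.69878789008385 281.93956265659835 219.61531571277558 [[0.029840440257212723, -0.9976047427380689, 0.0624045302183072, 462.23377849161733], [-0.9994551090409165, -0.030660443059245236, -0.012223839144106454, -129.40373204375413], [0.01410791045002523, -0.06200576181229186, -0.9979760780523809, 1690.438694442822], [0.0, 0.0, 0.0, 1.0]]
{'time_s': 0.1, 'qpos': array([-6.77821632e+01,  1.83465966e+01,  8.96964277e+01, -4.63675613e-04,
        7.20439474e+01, -1.14581601e+00]), 'qvel': array([ 0.11789855, -0.10596301, -0.06908808,  0.00125624, -0.08930247,
       -0.03647653]), 'effort': array([ 1.82205617e-04, -4.13332272e+01, -2.32509148e+01,  7.28800683e-02,
        4.21764760e-02, -7.70061229e-05]), 'ee_pos': array([ 227.86245822, -527.45734396,  213.23845093]), 'ee_rot': array([-1.79913037e+02, -1.29837943e-03,  2.33637951e+01]), 'force': array([ 0.19571334,  0.2556107 , -0.31839637]), 'torque': array([ 0.05590131,  0.01404508, -0.06585216]), 'gripper_force': 0.0, 'gripper_width': 91.17647618662261}
```

View pics/top0.png

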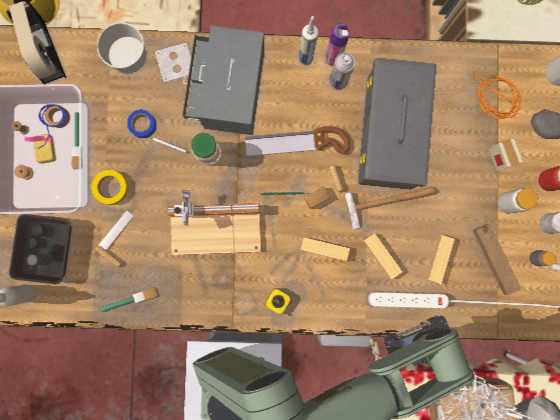

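View pics/scene0.png

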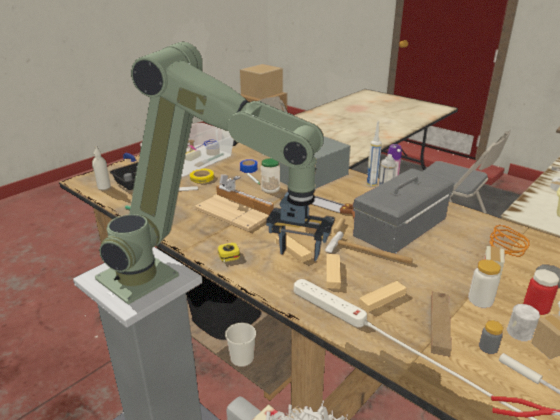

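Top view: the saw board is at (215,232), the stop at (183,205), the tape at (280,300). Batten candidates are A (325,249), B (383,255), C (442,258) and the dark board (495,258). A looks nearest the base. I'll check that numerically and in a close crop.

```bash
cat > h.py <<'E'
import numpy as np,cv2
from workcell import env,eyes
def ray(f,u,v,z):
    P=np.array(f["pose"]); d=P[:3,:3]@[(u-f["cx"])/f["fx"],(v-f["cy"])/f["fy"],1]
    return P[:3,3]+d*(z-P[2,3])/d[2]
def proj(f,p):
    P=np.array(f["pose"]); c=P[:3,:3].T@(np.array(p,float)-P[:3,3])
    return np.array([f["fx"]*c[0]/c[2]+f["cx"],f["fy"]*c[1]/c[2]+f["cy"]])
def crop(f,u0,v0,u1,v1,s,name):
    im=cv2.resize(np.ascontiguousarray(f["frame"][v0:v1,u0:u1,::-1]),None,fx=s,fy=s,interpolation=cv2.INTER_CUBIC)
    cv2.imwrite("pics/"+name,im)
E
python3 - <<'E'
from h import *
f=eyes.grab_frame("top")
for n,u,v,z in[("A",325,249,28),("B",383,255,28),("C",442,258,28),("D",495,258,28)]:
    p=ray(f,u,v,z);print(n,p.round(),np.hypot(p[0],p[1]).round())
crop(f,160,180,360,280,4,"c1.png")
E
```

```text
A [ 472. -297.   28.] 558.0
B [ 457. -493.   28.] 673.0
C [ 453. -692.   28.] 827.0
D [ 459. -872.   28.] 985.0
```

View pics/c1.png

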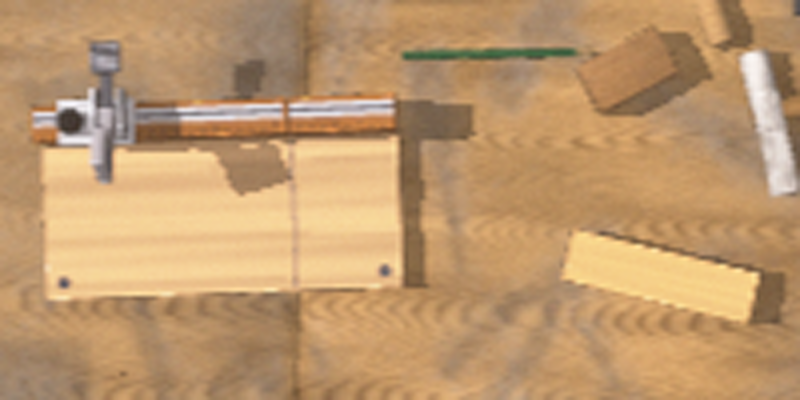

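The crop confirms A as the batten, with corners near (578,230), (762,268), (750,323), (563,280). The catch pad is at (103,50), the stop arm at (103,180), the bed's front corners at (47,299) and (402,287), the pencil at (490,54) and the wood block at (628,70).

Run:
```python
from h import *
f=eyes.grab_frame("top")
g=lambda a,b,z:ray(f,160+(a-.0)/4,180+b/4,z)
fl,fr=g(47,299,18),g(402,287,18)
d=fl-fr;L=np.linalg.norm(d);th=np.degrees(np.arctan2(-d[0],d[1]))
print("bed fl,fr",fl.round(1),fr.round(1),"len",L,"yaw",th)
t=np.radians(th);X=np.array([np.cos(t),np.sin(t),0]);Y=np.array([-np.sin(t),np.cos(t),0])
print("bed top centre",((fl+fr)/2+80*X).round(1))
c=(fl+fr)/2+80*X
loc=lambda p:((p-c)@X,(p-c)@Y)
print("fence top R front/rear",loc(g(397,133,60)),loc(g(395,96,60)),"L",loc(g(33,140,60)), "foot",loc(g(398,137,18)))
pad=g(103,50,97);print("pad",pad.round(1),loc(pad)); 
for q in [(90,41),(120,41),(90,72),(120,72)]:print(loc(g(*q,97)))
print("stop tip",loc(g(103,181,145)), [loc(g(a,175,145)) for a in(97,112)])
C=[g(*q,28) for q in[(578,230),(762,268),(750,323),(563,280)]]
print([x.round(1) for x in C],[np.linalg.norm(C[i]-C[(i+1)%4]).round(1) for i in range(4)])
m=sum(C)/4;e=(C[0]+C[3]-C[1]-C[2]);print("batten",m.round(1),"yaw",np.degrees(np.arctan2(-e[0],e[1])))
print("block",g(628,70,32).round(), "pencil",g(403,56,7).round(),g(577,52,7).round())
s=env.state();print(s["ee_pos"],s["ee_rot"])
```

```text
bed fl,fr [437.1 216.9  18. ] [456.1 -80.9  18. ] len 298.38130272244314 yaw 3.641003839549333
bed top centre [526.4  73.1  18. ]
fence top R front/rear (np.float64(47.05426954938027), np.float64(-150.22766369741447)) (np.float64(77.76502384702457), np.float64(-149.522329830891)) L (np.float64(51.05352200436126), np.float64(149.35465119254792)) foot (np.float64(46.82534977693178), np.float64(-149.73763921512582))
pad [640.  164.2  97. ] (np.float64(119.15009704619986), np.float64(83.7394963313835))
(np.float64(126.79129285778305), np.float64(94.04638830923673))
(np.float64(126.0186142160899), np.float64(69.89280991473998))
(np.float64(101.64416584417243), np.float64(94.58132855740969))
(np.float64(100.86684935416265), np.float64(70.45137696671377))
stop tip (np.float64(10.54984301930273), np.float64(77.47794679145696)) [(np.float64(15.388688224126726), np.float64(82.04150311509969)), (np.float64(15.0043354039976), np.float64(70.37795830895129))]
[array([ 508.3, -227.4,   28. ]), array([ 481.1, -383. ,   28. ]), array([ 434.7, -373.9,   28. ]), array([ 466. , -215.9,   28. ])] [np.float64(157.9), np.float64(47.3), np.float64(161.0), np.float64(43.8)]
batten [ 472.5 -300.    28. ] yaw -10.579923370803296
block [ 644. -266.   32.] pencil [653. -75.   7.] [ 661. -224.    7.]
[ 227.9153666  -527.57985022  213.44202561] [-1.79938781e+02 -2.15270592e-03  2.33631763e+01]
```

Batten A is at about (472,-300) with yaw -10.6°, the saw board's yaw is about 3.3°, and the pad is at about (635,162,97). All of these agree with the given sizes. Moving above the pad with fingers shut.

Emit:
{"op": "send_rows", "data": {
  "grip": [-1, -1, -1, -1, -1, -1, -1, -1],
  "xyz": [
    [0.14, 0.23, 0],
    [0.14, 0.23, 0],
    [0.14, 0.23, 0],
    [0.14, 0.23, 0],
    [0.14, 0.23, 0],
    [0.14, 0.23, 0],
    [0.14, 0.23, 0],
    [0.14, 0.23, 0]
  ],
  "yaw": [6, 12, 18, 24, 24, 24, 24, 24]
}}

```text
time_s: 0.87
ee_pos: [369.4, -294.5, 214.0]
ee_rot: [-180.0, -0.1, 47.6]
force: [0.4, -0.8, 0.3]
gripper_width: 40.5
gripper_force: 0.0
```

Emit:
{"op": "send_rows", "data": {
  "grip": [-1, -1, -1, -1, -1, -1, -1, -1],
  "xyz": [
    [0.14, 0.23, 0],
    [0.14, 0.23, 0],
    [0.14, 0.23, 0],
    [0.14, 0.23, 0],
    [0.14, 0.23, 0],
    [0.14, 0.23, 0],
    [0.14, 0.23, 0],
    [0.14, 0.23, 0]
  ],
  "yaw": [6, 12, 18, 24, 24, 24, 24, 24]
}}

```text
time_s: 1.53
ee_pos: [510.1, -65.6, 213.6]
ee_rot: [180.0, -0.1, 71.6]
force: [-0.3, -0.7, 0.0]
gripper_width: 0.4
gripper_force: 0.0
```

Emit:
{"op": "send_rows", "data": {
  "grip": [-1, -1, -1, -1, -1, -1, -1, -1],
  "xyz": [
    [0.13, 0.23, 0],
    [0.13, 0.23, 0],
    [0.13, 0.23, 0],
    [0.13, 0.23, 0],
    [0.13, 0.23, 0],
    [0.13, 0.23, 0],
    [0.13, 0.23, 0],
    [0.13, 0.23, 0]
  ],
  "yaw": [6, 12, 18, 22, 22, 22, 22, 22]
}}

```text
time_s: 2.2
ee_pos: [639.6, 163.4, 212.7]
ee_rot: [-180.0, 0.0, 93.5]
force: [-0.1, -1.1, -0.2]
gripper_width: 0.4
gripper_force: 0.0
```

Run:
```python
from h import *
f=eyes.grab_frame("wrist"); cv2.imwrite("pics/w1.png",f["frame"][:,:,::-1])
s=env.state();print(s["time_s"],s["ee_pos"],s["ee_rot"],s["force"],s["gripper_width"]);P=np.array(f["pose"]);print(P.round(3),f["fx"])
for p in[(635,162,97)]:print(proj(f,p))
```

```text
2.25 [638.52770075 161.42041644 212.91652122] [-1.79921656e+02  8.22953567e-02  9.34156473e+01] [-0.97555839 -0.37311622 -0.17944031] 0.025524028873436487
[[ 9.98000e-01  5.70000e-02  1.80000e-02  6.34735e+02]
 [ 6.00000e-02 -9.53000e-01 -2.98000e-01  2.47897e+02]
 [-0.00000e+00  2.99000e-01 -9.54000e-01  3.84304e+02]
 [ 0.00000e+00  0.00000e+00  0.00000e+00  1.00000e+00]] 377.15444282154937
[272.38954038 209.91103946]
```

View pics/w1.png

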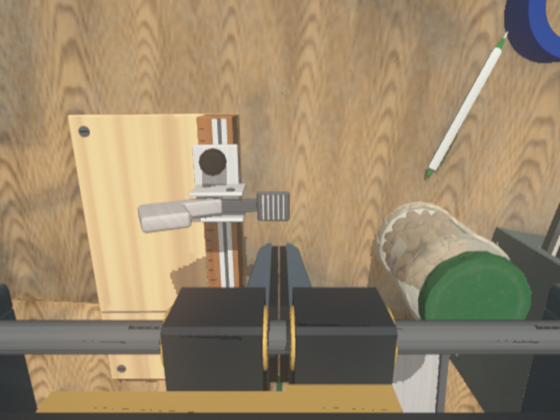

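The ribbed pad spans u 258–290, v 191–221, centred at (274,206). The raised stop arm runs from (140,215) to (220,208), and the jar lid is at (475,300).

Run:
```python
from h import *
f=eyes.grab_frame("wrist");t=eyes.grab_frame("top")
for q in[(274,206),(258,191),(290,221)]:print("pad",ray(f,*q,97).round(1))
print("cheek rear",ray(f,245,215,97).round(1))
a,b=ray(f,73,115,18),ray(f,198,115,18);print("bed FL, fence foot left",a.round(1),b.round(1))
print("screws",ray(f,84,131,18),ray(f,121,369,18),"fence rear L",ray(f,239,115,60))
# jar lid centre: find height by matching two views
best=min((np.linalg.norm(ray(f,475,300,z)[:2]-ray(t,205,145,z)[:2]),z) for z in range(20,200,3));print("jar",best,ray(t,205,145,best[1]).round())
```

```text
pad [634.9 163.1  97. ]
pad [621.7 174.6  97. ]
pad [648.4 151.3  97. ]
cheek rear [612.1 154.3  97. ]
bed FL, fence foot left [441.5 218.1  18. ] [558.9 225.   18. ]
screws [450.39618004 203.83323708  18.        ] [467.42394035 -68.2864965   18.        ] fence rear L [601.57474578 229.3956629   60.        ]
jar (np.float64(3.284859798297949), 128) [791. 104. 128.]
```

Pad centre is (635,163), clear of the cheeks (x ≤ 612) and the jar (top 128). Pressing straight down at the current x,y.

Emit:
{"op": "send_rows", "data": {
  "grip": [-1, -1, -1, -1, -1, -1, -1, -1],
  "xyz": [
    [0.001, 0.001, -0.04],
    [0.001, 0.001, -0.08],
    [0.001, 0.001, -0.105],
    [0.001, 0.001, -0.112],
    [0.001, 0.001, -0.116],
    [0.001, 0.001, -0.12],
    [0.001, 0.001, -0.124],
    [0.001, 0.001, -0.126]
  ],
  "yaw": [0, 0, 0, 0, 0, 0, 0, 0]
}}

```text
time_s: 3.02
ee_pos: [640.4, 162.4, 90.1]
ee_rot: [179.8, 0.0, 93.4]
force: [-1.8, -2.2, 9.7]
gripper_width: 0.6
gripper_force: 5.3
```

Emit:
{"op": "send_rows", "data": {
  "grip": [-1, -1, -1, -1, -1, -1, -1, -1],
  "xyz": [
    [0, 0, -0.002],
    [0, 0, -0.002],
    [0, 0, -0.002],
    [0, 0, -0.002],
    [0, 0, -0.002],
    [0, 0, -0.002],
    [0, 0, -0.002],
    [0, 0, -0.002]
  ],
  "yaw": [0, 0, 0, 0, 0, 0, 0, 0]
}}

```text
time_s: 3.68
ee_pos: [640.5, 162.5, 90.0]
ee_rot: [179.7, 0.1, 93.4]
force: [-3.8, -4.6, 13.5]
gripper_width: 0.4
gripper_force: 5.9
```

The pad is at its end stop (z 90, 13 N) and was held about 0.8 s. Raising slowly, then checking.

Emit:
{"op": "send_rows", "data": {
  "grip": [-1, -1, -1, -1, -1, -1, -1, -1],
  "xyz": [
    [0, 0, 0],
    [0, 0, 0],
    [0, 0, 0.01],
    [0, 0, 0.03],
    [0, 0, 0.06],
    [0, 0, 0.1],
    [0, 0, 0.128],
    [0, 0, 0.128]
  ],
  "yaw": [0, 0, 0, 0, 0, 0, 0, 0]
}}

```text
time_s: 4.35
ee_pos: [643.0, 164.5, 222.8]
ee_rot: [179.1, -0.2, 93.4]
force: [0.1, -0.3, 1.6]
gripper_width: 0.4
gripper_force: 0.0
```

Run:
```python
from h import *
f=eyes.grab_frame("wrist"); crop(f,60,90,340,300,2.8,"w2.png")
print(np.array(f["pose"]).round(3).tolist())
```

```text
[[0.998, 0.05, 0.033, 635.5], [0.058, -0.954, -0.294, 248.225], [0.016, 0.295, -0.955, 394.738], [0.0, 0.0, 0.0, 1.0]]
```

View pics/w2.png

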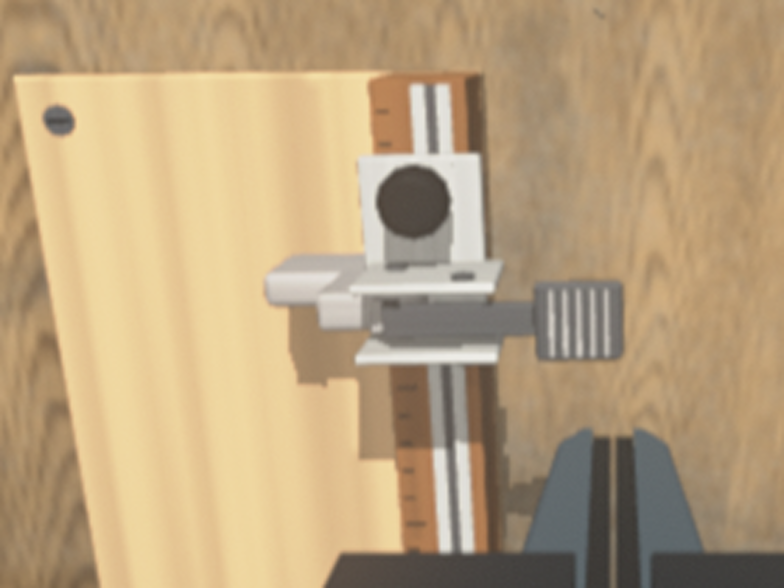

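The stop is down: plate front end near crop (268,290), right edge at v≈303. The pad is back up at (580,320). Opening the gripper and moving over the batten.

Emit:
{"op": "send_rows", "data": {
  "grip": [-1, -1, 0.5, 0.8, 0.8, 0.8, 0.8, 0.8],
  "xyz": [
    [-0.09, -0.24, 0],
    [-0.09, -0.24, 0],
    [-0.09, -0.24, 0],
    [-0.09, -0.24, 0],
    [-0.09, -0.24, 0],
    [-0.09, -0.24, 0],
    [-0.09, -0.24, 0],
    [-0.09, -0.24, 0]
  ],
  "yaw": [0, -2, -4, -6, -8, -8, -8, -8]
}}

```text
time_s: 5.07
ee_pos: [548.0, -78.7, 213.5]
ee_rot: [-180.0, -0.0, 85.1]
force: [-0.1, 1.0, -0.5]
gripper_width: 37.3
gripper_force: 0.0
```

Emit:
{"op": "send_rows", "data": {
  "grip": [0.8, 0.8, 0.8, 0.8, 0.8, 0.8, 0.8, 0.8],
  "xyz": [
    [-0.077, -0.223, -0.02],
    [-0.077, -0.223, -0.03],
    [-0.077, -0.223, -0.04],
    [-0.077, -0.223, -0.06],
    [-0.077, -0.223, -0.06],
    [-0.077, -0.223, -0.06],
    [-0.077, -0.223, -0.06],
    [-0.077, -0.223, -0.06]
  ],
  "yaw": [-2, -4, -6, -6, -6, -6, -6, -6]
}}

```text
time_s: 5.73
ee_pos: [472.2, -299.6, 152.6]
ee_rot: [-179.9, -0.1, 79.3]
force: [-0.5, 0.1, 1.4]
gripper_width: 81.8
gripper_force: 0.0
```

Run:
```python
from h import *
f=eyes.grab_frame("wrist"); cv2.imwrite("pics/w3.png",f["frame"][:,:,::-1])
s=env.state();print(s["time_s"],s["ee_pos"],s["ee_rot"],s["gripper_width"])
# stop plate right edge from previous wrist picture
P=np.array([[0.998,0.05,0.033,635.5],[0.058,-0.954,-0.294,248.225],[0.016,0.295,-0.955,394.738],[0,0,0,1]])
g=dict(f,pose=P)
for q,z in[((268,290),54),((295,303),54),((320,327),54),((14,75),18),((370,74),18),((57,120),18)]:print(q,ray(g,60+q[0]/2.8,90+q[1]/2.8,z).round(1))
```

```text
5.7833 [ 472.94184672 -298.85861965  153.39346116] [-1.79988955e+02 -9.10642538e-02  7.93564003e+01] 82.1713564881877
(268, 290) [532.7 157.9  54. ]
(295, 303) [541.4 154.   54. ]
(320, 327) [549.5 146.1  54. ]
(14, 75) [438.3 219.8  18. ]
(370, 74) [559.6 227.1  18. ]
(57, 120) [451.4 205.4  18. ]
```

View pics/w3.png

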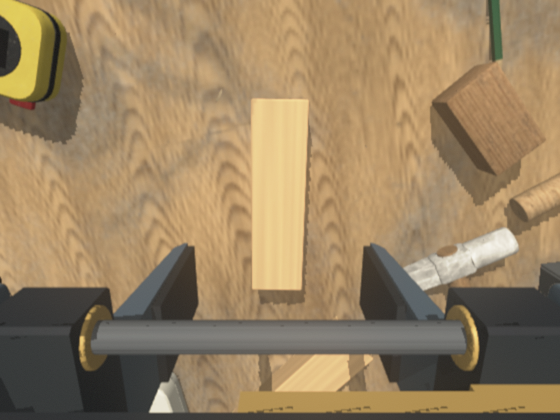

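The batten is centred in view, corners (252,99), (307,99), (301,290), (253,290). The block and hammer are clear of the fingers. I want to confirm the stop's state from the fixed cameras, both in one picture.

Run:
```python
from h import *
f=eyes.grab_frame("wrist");C=[ray(f,*q,28) for q in[(252,99),(307,99),(301,290),(253,290)]]
print([x.round(1) for x in C],(sum(C)/4).round(1),np.linalg.norm(C[0]-C[3]),np.linalg.norm(C[0]-C[1]))
e=C[0]+C[1]-C[2]-C[3];print("yaw",np.degrees(np.arctan2(-e[0],e[1])))
t=eyes.grab_frame("top");s=eyes.grab_frame("scene")
p=proj(s,(560,150,50));print(p,proj(t,(560,150,50)))
def c(f,u0,v0,u1,v1):return cv2.resize(np.ascontiguousarray(f["frame"][v0:v1,u0:u1,::-1]),(400,400),interpolation=cv2.INTER_CUBIC)
u,v=map(int,p)
cv2.imwrite("pics/st.png",np.hstack([c(t,165,185,215,235),c(s,u-30,v-30,u+30,v+30)]))
print(u,v)
```

```text
[array([ 469.1, -213.3,   28. ]), array([ 509.7, -221. ,   28. ]), array([ 478.3, -378.5,   28. ]), array([ 436.8, -370.6,   28. ])] [ 473.5 -295.8   28. ] 160.60504039692225 41.4193926499634
yaw -11.445044166094673
[226.77469762 193.00650721] [191.59277925 218.29333557]
226 193
```

View pics/st.png

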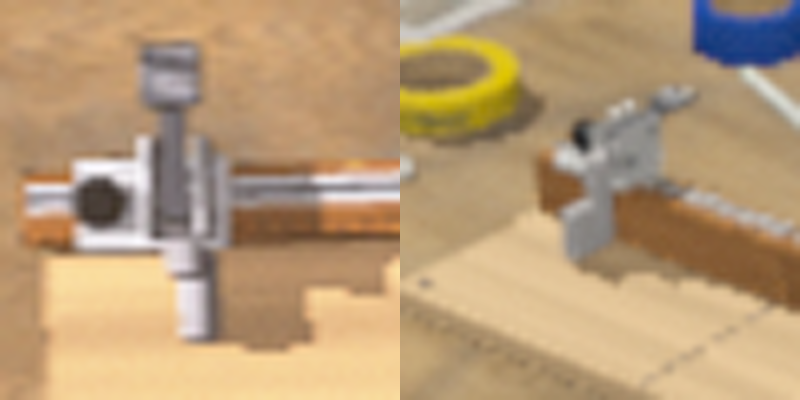

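The stop is down with its plate standing on the bed. The top crop shows the plate at u 178–212, with the right face as the dark strip 205–212, and the catch pad is up behind.

Run:
```python
from h import *
t=eyes.grab_frame("top")
for u,z in[(205,54),(212,20),(178,54)]:print(ray(t,165+u/8,185+325/8,z).round(1))
g=t["frame"][224:228,180:200].astype(int).mean(axis=(0,2));print(g.round())
# reference points of the bed, top camera vs wrist: left front corner
print("TL",ray(t,165+42/8,185+250/8,18).round(1))
```

```text
[535.4 151.5  54. ]
[537.  154.4  20. ]
[535.1 162.6  54. ]
[188. 188. 189. 188. 188. 189. 188. 204. 206. 195. 154. 104. 111. 124.
 129. 127. 128. 128. 129. 127.]
TL [566.6 227.6  18. ]
```

Stop face is at about (540,153) and the fence face at x≈577 for y≈73, so the batten's final centre is about (555,74). Descending to grasp.

Emit:
{"op": "send_rows", "data": {
  "grip": [0.8, 0.8, 0.8, 0.8, 0.8, 0.8, 0.8, 0.8],
  "xyz": [
    [0.001, 0.002, -0.04],
    [0.001, 0.002, -0.08],
    [0.001, 0.002, -0.11],
    [0.001, 0.002, -0.13],
    [0.001, 0.002, -0.14],
    [0.001, 0.002, -0.147],
    [0.001, 0.002, -0.147],
    [0.001, 0.002, -0.147]
  ],
  "yaw": [0, 0, 0, 0, 0, 0, 0, 0]
}}

```text
time_s: 6.65
ee_pos: [474.1, -298.1, 8.0]
ee_rot: [179.9, 0.0, 79.4]
force: [-0.7, -0.2, -0.5]
gripper_width: 81.8
gripper_force: 0.0
```

Emit:
{"op": "send_rows", "data": {
  "grip": [0, -0.2, -0.3, -0.4, -0.4, -0.4, -0.4, -0.4],
  "grip_force": 20,
  "xyz": [
    [0, 0, 0],
    [0, 0, 0],
    [0, 0, 0],
    [0, 0, 0],
    [0, 0, 0],
    [0, 0, 0],
    [0, 0, 0],
    [0, 0, 0]
  ],
  "yaw": [0, 0, 0, 0, 0, 0, 0, 0]
}}

```text
time_s: 7.32
ee_pos: [472.9, -297.9, 7.2]
ee_rot: [-180.0, 0.0, 79.4]
force: [0.0, 0.1, 2.0]
gripper_width: 44.0
gripper_force: 19.9
```

Gripped at 44.0 mm. Lifting, turning and carrying to just short of the stop.

Emit:
{"op": "send_rows", "data": {
  "grip": [-0.4, -0.4, -0.4, -0.4, -0.4, -0.4, -0.4, -0.4],
  "xyz": [
    [0, 0, 0.02],
    [0, 0, 0.05],
    [0.005, 0.02, 0.07],
    [0.01, 0.05, 0.08],
    [0.015, 0.08, 0.08],
    [0.02, 0.11, 0.08],
    [0.025, 0.14, 0.08],
    [0.03, 0.17, 0.08]
  ],
  "yaw": [0, 0, 2, 4, 6, 8, 11, 14]
}}

```text
time_s: 7.98
ee_pos: [502.9, -126.4, 86.8]
ee_rot: [-180.0, -0.0, 93.5]
force: [1.2, 1.0, -0.5]
gripper_width: 43.9
gripper_force: 19.9
```

Emit:
{"op": "send_rows", "data": {
  "grip": [-0.4, -0.4, -0.4, -0.4, -0.4, -0.4, -0.4, -0.4],
  "xyz": [
    [0.005, 0.03, 0],
    [0.01, 0.06, 0],
    [0.015, 0.09, 0],
    [0.02, 0.12, 0],
    [0.025, 0.15, 0],
    [0.027, 0.17, 0],
    [0.027, 0.182, 0],
    [0.027, 0.182, 0]
  ],
  "yaw": [0, 0, 0, 0, 0, 0, 0, 0]
}}

```text
time_s: 8.65
ee_pos: [529.8, 56.0, 86.6]
ee_rot: [-180.0, -0.0, 93.5]
force: [-0.0, -0.0, -1.4]
gripper_width: 43.6
gripper_force: 19.9
```

Run:
```python
from h import *
f=eyes.grab_frame("wrist"); cv2.imwrite("pics/w4.png",f["frame"][:,:,::-1])
s=env.state();print(s["time_s"],s["ee_pos"],s["ee_rot"],s["force"],s["gripper_width"]);print(np.array(f["pose"]).round(3).tolist())
```

```text
8.7 [529.67989551  54.55059748  86.66011076] [-1.79959067e+02  2.81265477e-02  9.34853596e+01] [-0.2291505  -0.25704151 -1.91305207] 44.18712769766755
[[0.998, 0.058, 0.018, 524.891], [0.06, -0.953, -0.298, 140.402], [-0.0, 0.298, -0.954, 258.313], [0.0, 0.0, 0.0, 1.0]]
```

View pics/w4.png

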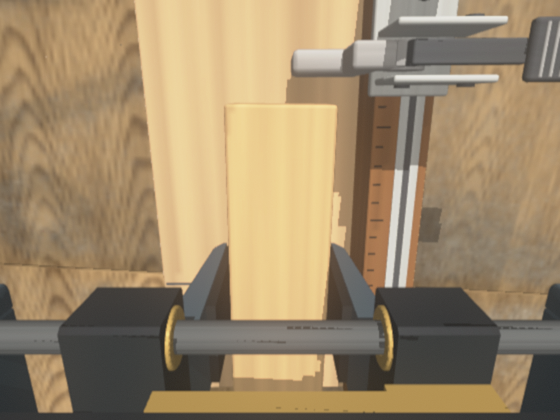

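The batten end (227–335, v 104) faces the stop, whose plate's right edge is at v≈75, u≈320. The fence's front top edge is at u≈372. Measuring the gaps.

Run:
```python
from h import *
f=eyes.grab_frame("wrist")
print("stop",ray(f,310,76,54).round(1),ray(f,345,68,54).round(1))
print("fence",ray(f,374,130,60).round(1),ray(f,365,280,60).round(1))
for z in(107.6,):print("batten end",ray(f,227,104,z).round(1),ray(f,335,104,z).round(1))
```

```text
stop [540.1 150.1  54. ] [557.5 154.9  54. ]
fence [574.8 125.7  60. ] [581.1  40.4  60. ]
batten end [505.2 135.3 107.6] [546.5 137.7 107.6]
```

About 15 mm remains to the stop and 28 mm to the fence. Lowering to just above the bed, then closing in on the stop.

Emit:
{"op": "send_rows", "data": {
  "grip": [-0.4, -0.4, -0.4, -0.4, -0.4, -0.4, -0.4, -0.4],
  "xyz": [
    [0, 0, -0.02],
    [0, 0, -0.04],
    [0, 0, -0.052],
    [0, 0, -0.058],
    [0, 0, -0.0605],
    [0, 0.004, -0.0605],
    [0, 0.008, -0.0605],
    [0, 0.01, -0.0605]
  ],
  "yaw": [0, 0, 0, 0, 0, 0, 0, 0]
}}

```text
time_s: 9.42
ee_pos: [530.8, 64.5, 27.4]
ee_rot: [179.9, -0.0, 93.4]
force: [0.3, -0.4, -1.4]
gripper_width: 43.8
gripper_force: 19.9
```

Emit:
{"op": "send_rows", "data": {
  "grip": [-0.4, -0.4, -0.4, -0.4, -0.4, -0.4, -0.4, -0.4],
  "xyz": [
    [0, 0, 0],
    [0, 0.001, 0],
    [0, 0.002, 0],
    [0, 0.003, 0],
    [0, 0.004, 0],
    [0, 0.004, 0],
    [0, 0.004, 0],
    [0, 0.004, 0]
  ],
  "yaw": [0, 0, 0, 0, 0, 0, 0, 0]
}}

```text
time_s: 10.08
ee_pos: [530.0, 68.1, 26.5]
ee_rot: [180.0, 0.0, 93.4]
force: [-1.5, 0.2, -0.8]
gripper_width: 44.0
gripper_force: 19.9
```

Emit:
{"op": "send_rows", "data": {
  "grip": [-0.4, -0.4, -0.4, -0.4, -0.4, -0.4],
  "xyz": [
    [0, 0.001, 0],
    [0, 0.002, 0],
    [0, 0.003, 0],
    [0, 0.003, 0],
    [0, 0.003, 0],
    [0, 0.003, 0]
  ],
  "yaw": [0, 0, 0, 0, 0, 0]
}}

```text
time_s: 10.58
ee_pos: [530.3, 70.2, 26.5]
ee_rot: [180.0, 0.1, 93.4]
force: [0.4, -4.3, -1.3]
gripper_width: 43.8
gripper_force: 19.9
```

Touched the stop (Fy −4.3). Setting down and releasing slightly.

Emit:
{"op": "send_rows", "data": {
  "grip": [-0.4, -0.4, -0.4, -0.4, 0.15, 0.15, 0.15, 0.15],
  "xyz": [
    [0, -0.0005, -0.001],
    [0, -0.0005, -0.002],
    [0, -0.0005, -0.002],
    [0, -0.0005, -0.002],
    [0, -0.0005, -0.002],
    [0, -0.0005, -0.002],
    [0, -0.0005, -0.002],
    [0, -0.0005, -0.002]
  ],
  "yaw": [0, 0, 0, 0, 0, 0, 0, 0]
}}

```text
time_s: 11.25
ee_pos: [529.9, 71.1, 24.2]
ee_rot: [-180.0, -0.0, 93.4]
force: [-0.1, 0.0, 0.1]
gripper_width: 52.5
gripper_force: 0.0
```

Emit:
{"op": "send_rows", "data": {
  "grip": [0.15, 0.15, 0.15, 0.15, 0.15, 0.15, -0.2, -1],
  "xyz": [
    [0, 0, 0.01],
    [0, 0, 0.03],
    [0, 0, 0.05],
    [0, 0, 0.055],
    [0, 0, 0.055],
    [-0.02, 0, 0.055],
    [-0.05, 0, 0.055],
    [-0.06, 0, 0.055]
  ],
  "yaw": [0, 0, 0, 0, 0, 0, 0, 0]
}}

```text
time_s: 11.92
ee_pos: [465.0, 70.3, 78.0]
ee_rot: [-179.6, 0.0, 93.4]
force: [-0.2, -0.5, 0.2]
gripper_width: 42.1
gripper_force: 0.0
```

Emit:
{"op": "send_rows", "data": {
  "grip": [-1, -1, -1, -1, -1, -1, -1, -1],
  "xyz": [
    [0, 0, 0],
    [0, 0, 0],
    [0, 0, 0],
    [0, 0, 0],
    [0, 0, 0],
    [0, 0, 0],
    [0, 0, 0],
    [0, 0, 0]
  ],
  "yaw": [0, 0, 0, 0, 0, 0, 0, 0]
}}

```text
time_s: 12.58
ee_pos: [470.3, 70.6, 79.4]
ee_rot: [180.0, -0.0, 93.4]
force: [0.8, -0.1, 0.0]
gripper_width: 0.6
gripper_force: 0.0
```

Run:
```python
from h import *
f=eyes.grab_frame("wrist"); cv2.imwrite("pics/w5.png",f["frame"][:,:,::-1])
s=env.state();print(s["time_s"],s["ee_pos"],s["ee_rot"],s["force"],s["gripper_width"])
```

```text
12.6333 [470.18232951  70.62541324  79.40877082] [ 1.79997313e+02 -1.51004796e-03  9.33586226e+01] [-0.27306839  0.15299211  0.17086514] 0.2861972037770892
```

View pics/w5.png

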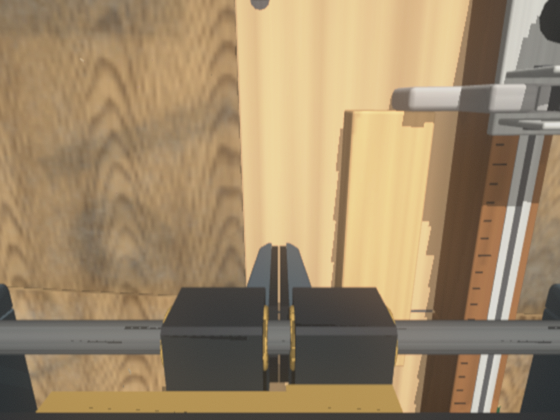

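The batten lies on the bed, its end at the stop (345–430, v 112). Lowering the shut fingers in front of it and pushing toward the fence.

Emit:
{"op": "send_rows", "data": {
  "grip": [-1, -1, -1, -1, -1, -1, -1, -1],
  "xyz": [
    [0, 0, -0.02],
    [0, 0, -0.04],
    [0, 0, -0.05],
    [0, 0, -0.053],
    [0, 0, -0.053],
    [0.006, 0, -0.053],
    [0.012, 0, -0.053],
    [0.018, 0, -0.053]
  ],
  "yaw": [0, 0, 0, 0, 0, 0, 0, 0]
}}

```text
time_s: 13.3
ee_pos: [489.7, 70.8, 27.4]
ee_rot: [179.8, -0.0, 93.4]
force: [-0.3, -0.7, 0.1]
gripper_width: 0.6
gripper_force: 0.0
```

Emit:
{"op": "send_rows", "data": {
  "grip": [-1, -1, -1, -1, -1, -1, -1, -1],
  "xyz": [
    [0.003, 0, 0],
    [0.006, 0, 0],
    [0.009, 0, 0],
    [0.012, 0, 0],
    [0.015, 0, 0],
    [0.018, 0, 0],
    [0.021, 0, 0],
    [0.024, 0, 0]
  ],
  "yaw": [0, 0, 0, 0, 0, 0, 0, 0]
}}

```text
time_s: 13.97
ee_pos: [512.2, 70.7, 26.5]
ee_rot: [-180.0, -0.0, 93.4]
force: [-1.5, -0.9, 0.7]
gripper_width: 0.7
gripper_force: 0.3
```

Emit:
{"op": "send_rows", "data": {
  "grip": [-1, -1, -1, -1, -1, -1, -1, -1],
  "xyz": [
    [0.002, 0.0, 0],
    [0.004, 0.0, 0],
    [0.005, 0, 0],
    [0.006, 0, 0],
    [0.007, 0, 0],
    [0.008, 0, 0],
    [0.008, 0, 0],
    [0.008, 0, 0]
  ],
  "yaw": [0, 0, 0, 0, 0, 0, 0, 0]
}}

```text
time_s: 14.63
ee_pos: [520.2, 70.6, 26.5]
ee_rot: [180.0, 0.0, 93.4]
force: [-0.1, -1.0, -0.9]
gripper_width: 0.5
gripper_force: 0.0
```

Emit:
{"op": "send_rows", "data": {
  "grip": [-1, -1, -1, -1, -1],
  "xyz": [
    [0.001, 0.0, 0],
    [0.002, 0.0, 0],
    [0.003, 0, 0],
    [0.003, 0, 0],
    [0.003, 0, 0]
  ],
  "yaw": [0, 0, 0, 0, 0]
}}

```text
time_s: 15.05
ee_pos: [522.6, 70.6, 26.4]
ee_rot: [-180.0, 0.0, 93.4]
force: [-1.2, 0.1, 1.1]
gripper_width: 0.7
gripper_force: 0.9
```

Emit:
{"op": "send_rows", "data": {
  "grip": [-1, -1, -1, -1, -1],
  "xyz": [
    [0.001, 0.0, 0],
    [0.002, 0.0, 0],
    [0.002, 0, 0],
    [0.002, 0, 0],
    [0.002, 0, 0]
  ],
  "yaw": [0, 0, 0, 0, 0]
}}

```text
time_s: 15.47
ee_pos: [522.6, 70.5, 26.2]
ee_rot: [-179.7, 0.0, 93.4]
force: [-6.0, -0.2, 4.5]
gripper_width: 0.7
gripper_force: 3.3
```

Against the fence (Fx −6, position stalled). Adding a bias toward the stop, more push, and some downward push.

Emit:
{"op": "send_rows", "data": {
  "grip": [-1, -1, -1, -1, -1, -1],
  "xyz": [
    [0, 0.001, 0],
    [0, 0.002, 0],
    [0.001, 0.003, 0],
    [0.002, 0.003, -0.001],
    [0.002, 0.003, -0.001],
    [0.002, 0.003, -0.001]
  ],
  "yaw": [0, 0, 0, 0, 0, 0]
}}

```text
time_s: 15.97
ee_pos: [522.3, 72.8, 24.6]
ee_rot: [-179.4, 0.1, 93.4]
force: [-9.7, -1.6, 5.3]
gripper_width: 0.4
gripper_force: 5.1
```

Run:
```python
from h import *
f=eyes.grab_frame("wrist");s=env.state();print(s["time_s"],s["ee_pos"],s["force"])
t=eyes.grab_frame("scene");u,v=map(int,proj(t,(555,100,40)))
a=f["frame"][60:300,250:490,::-1];b=t["frame"][v-35:v+35,u-35:u+35,::-1]
r=lambda i:cv2.resize(np.ascontiguousarray(i),(400,400),interpolation=cv2.INTER_CUBIC)
cv2.imwrite("pics/fin.png",np.hstack([r(a),r(b)]))
np.save("fin.npy",f["frame"])
```

```text
16.0167 [522.32432209  72.78994118  24.61983412] [-9.93458943 -2.02048595  5.1602193 ]
```

View pics/fin.png

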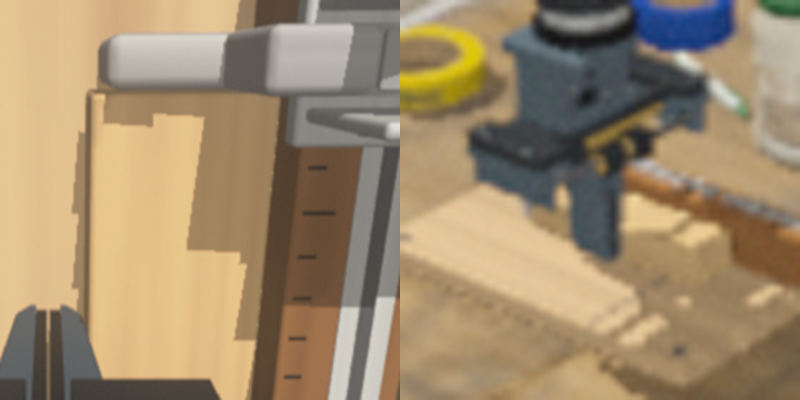

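The picture shows the batten flush along the fence and its end at the stop plate. To be sure of the end contact I'll ease the fence push and press further toward the stop.

Emit:
{"op": "send_rows", "data": {
  "grip": [-1, -1, -1, -1, -1, -1, -1],
  "xyz": [
    [-0.001, 0, 0.001],
    [-0.0015, 0.001, 0.001],
    [-0.0015, 0.002, 0.001],
    [-0.0015, 0.003, 0.001],
    [-0.0015, 0.003, 0.001],
    [-0.0015, 0.003, 0.001],
    [-0.0015, 0.003, 0.001]
  ],
  "yaw": [0, 0, 0, 0, 0, 0, 0]
}}

```text
time_s: 16.65
ee_pos: [522.1, 75.6, 25.4]
ee_rot: [-179.6, 0.1, 93.4]
force: [-5.7, -3.1, 0.4]
gripper_width: 0.7
gripper_force: 3.2
```

Run:
```python
from h import *
f=eyes.grab_frame("wrist");s=env.state();print(s["ee_pos"],s["force"])
a=np.load("fin.npy");b=f["frame"];np.save("fin2.npy",b)
g=lambda i:cv2.cvtColor(i,cv2.COLOR_RGB2GRAY)
A,B=g(a),g(b)
for u in(308,312,316,320):
    print(u,A[102:130,u].tolist());print("  ",B[102:130,u].tolist())
for n,(u0,v0,u1,v1) in dict(stop=(310,78,420,120),marks=(428,150,450,290)).items():
    r=cv2.matchTemplate(B[v0-20:v1+20,u0-20:u1+20],A[v0:v1,u0:u1],cv2.TM_CCOEFF_NORMED);_,m,_,l=cv2.minMaxLoc(r);print(n,m,l[0]-20,l[1]-20)
```

```text
[522.14566483  75.57675324  25.34134642] [-6.46157787 -3.54662222 -0.38395453]
308 [158, 158, 157, 148, 141, 143, 143, 143, 142, 143, 141, 127, 112, 118, 157, 190, 195, 190, 184, 182, 182, 183, 184, 184, 185, 185, 185, 185]
   [144, 145, 144, 144, 144, 144, 143, 136, 132, 131, 135, 140, 142, 144, 140, 128, 120, 144, 165, 182, 192, 193, 188, 184, 182, 182, 183, 183]
312 [98, 99, 98, 97, 98, 97, 98, 104, 118, 126, 127, 118, 110, 117, 153, 185, 191, 185, 180, 175, 162, 150, 150, 149, 153, 154, 154, 155]
   [100, 99, 100, 99, 99, 99, 99, 99, 98, 98, 97, 98, 98, 99, 100, 105, 104, 113, 141, 171, 189, 189, 185, 180, 180, 181, 180, 168]
316 [147, 147, 147, 145, 141, 131, 120, 112, 105, 107, 115, 116, 110, 107, 115, 127, 134, 136, 138, 139, 138, 140, 140, 141, 141, 142, 143, 143]
   [152, 151, 151, 150, 151, 151, 151, 150, 150, 150, 149, 150, 144, 134, 123, 112, 106, 104, 107, 118, 129, 135, 137, 138, 140, 139, 140, 141]
320 [165, 164, 163, 163, 159, 151, 140, 131, 122, 112, 105, 105, 106, 110, 118, 132, 139, 142, 142, 143, 142, 143, 143, 144, 144, 143, 142, 143]
   [175, 173, 172, 171, 170, 169, 169, 167, 166, 166, 166, 165, 161, 153, 142, 133, 123, 113, 108, 116, 132, 139, 143, 144, 144, 143, 144, 143]
stop 0.9812121987342834 -1 8
marks 0.984825611114502 -2 6
```

The batten moved about 1 mm closer and then the finger slipped, which suggests end contact. One more nudge to verify the gap no longer changes.

Emit:
{"op": "send_rows", "data": {
  "grip": [-1, -1, -1, -1, -1, -1, -1],
  "xyz": [
    [0, 0.001, 0],
    [0, 0.002, 0],
    [0, 0.003, 0],
    [0, 0.004, 0],
    [0, 0.004, 0],
    [0, 0.004, 0],
    [0, 0.004, 0]
  ],
  "yaw": [0, 0, 0, 0, 0, 0, 0]
}}

```text
time_s: 17.28
ee_pos: [521.9, 79.4, 25.3]
ee_rot: [-179.5, 0.1, 93.4]
force: [-6.8, -3.0, 1.0]
gripper_width: 0.6
gripper_force: 3.4
```

Run:
```python
from h import *
f=eyes.grab_frame("wrist");s=env.state();print(s["ee_pos"],s["force"])
a=np.load("fin2.npy");b=f["frame"];np.save("fin3.npy",b)
g=lambda i:cv2.cvtColor(i,cv2.COLOR_RGB2GRAY)
A,B=g(a),g(b)
for u in(312,316,320):
    print(u,A[108:142,u].tolist());print("  ",B[108:142,u].tolist())
for n,(u0,v0,u1,v1) in dict(stop=(310,78,420,125)).items():
    r=cv2.matchTemplate(B[v0-20:v1+20,u0-20:u1+20],A[v0:v1,u0:u1],cv2.TM_CCOEFF_NORMED);_,m,_,l=cv2.minMaxLoc(r);print(n,m,l[0]-20,l[1]-20)
```

```text
[521.90700205  79.43957101  25.30116477] [-6.14604755 -4.64969221  0.78405829]
312 [99, 99, 98, 98, 97, 98, 98, 99, 100, 105, 104, 113, 141, 171, 189, 189, 185, 180, 180, 181, 180, 168, 155, 153, 154, 154, 154, 154, 154, 154, 152, 154, 179, 196]
   [102, 102, 101, 101, 101, 102, 100, 100, 99, 101, 100, 100, 100, 99, 98, 99, 97, 99, 102, 104, 106, 109, 126, 160, 185, 190, 185, 177, 161, 150, 149, 150, 151, 154]
316 [151, 150, 150, 150, 149, 150, 144, 134, 123, 112, 106, 104, 107, 118, 129, 135, 137, 138, 140, 139, 140, 141, 141, 142, 142, 143, 143, 143, 143, 142, 141, 152, 182, 200]
   [157, 157, 154, 154, 154, 155, 154, 153, 153, 154, 153, 153, 152, 152, 152, 151, 150, 145, 135, 124, 115, 106, 107, 116, 129, 135, 137, 139, 139, 140, 141, 141, 142, 143]
320 [169, 167, 166, 166, 166, 165, 161, 153, 142, 133, 123, 113, 108, 116, 132, 139, 143, 144, 144, 143, 144, 143, 143, 143, 143, 144, 143, 143, 144, 143, 144, 142, 151, 183]
   [185, 183, 181, 180, 178, 177, 175, 173, 172, 172, 171, 169, 168, 169, 168, 168, 167, 161, 152, 142, 132, 121, 112, 110, 124, 139, 143, 142, 145, 143, 144, 143, 144, 143]
stop 0.9828916192054749 -1 11
```

The batten stayed put against the stop while the finger slid, so the end contact is confirmed. Now the final firm diagonal push.

Emit:
{"op": "send_rows", "data": {
  "grip": [-1, -1, -1, -1, -1, -1, -1, -1],
  "xyz": [
    [0.001, 0, 0],
    [0.002, 0, 0],
    [0.003, 0, -0.001],
    [0.003, 0, -0.002],
    [0.003, 0, -0.0025],
    [0.003, 0, -0.0025],
    [0.003, 0, -0.0025],
    [0.003, 0, -0.0025]
  ],
  "yaw": [0, 0, 0, 0, 0, 0, 0, 0]
}}

```text
time_s: 18.0
ee_pos: [521.6, 79.7, 23.0]
ee_rot: [-179.2, 0.1, 93.4]
force: [-14.8, -2.1, 8.7]
gripper_width: 0.3
gripper_force: 7.4
```

Slightly above the asked range, so I'll ease a touch and check it is steady.

Emit:
{"op": "send_rows", "data": {
  "grip": [-1, -1, -1, -1, -1, -1, -1, -1],
  "xyz": [
    [-0.0005, 0, 0.0005],
    [-0.001, 0, 0.001],
    [-0.001, 0, 0.001],
    [-0.001, 0, 0.001],
    [-0.001, 0, 0.001],
    [-0.001, 0, 0.001],
    [-0.001, 0, 0.001],
    [-0.001, 0, 0.001]
  ],
  "yaw": [0, 0, 0, 0, 0, 0, 0, 0]
}}

```text
time_s: 18.67
ee_pos: [521.7, 79.7, 23.2]
ee_rot: [-179.3, 0.1, 93.4]
force: [-9.3, -1.8, -0.2]
gripper_width: 0.7
gripper_force: 5.0
```

Emit:
{"op": "send_rows", "data": {
  "grip": [-1, -1, -1, -1, -1, -1, -1, -1],
  "xyz": [
    [0, 0, 0],
    [0, 0, 0],
    [0, 0, 0],
    [0, 0, 0],
    [0, 0, 0],
    [0, 0, 0],
    [0, 0, 0],
    [0, 0, 0]
  ],
  "yaw": [0, 0, 0, 0, 0, 0, 0, 0]
}}

```text
time_s: 19.33
ee_pos: [521.6, 79.7, 23.2]
ee_rot: [-179.3, 0.1, 93.4]
force: [-9.5, -0.5, 0.2]
gripper_width: 0.2
gripper_force: 5.0
```

Emit:
{"op": "send_rows", "data": {
  "grip": [-1, -1, -1, -1, -1, -1, -1, -1],
  "xyz": [
    [0.0005, 0.0005, 0],
    [0.0005, 0.0005, -0.0003],
    [0.0005, 0.0005, -0.0007],
    [0.0005, 0.0005, -0.0007],
    [0.0005, 0.0005, -0.0007],
    [0.0005, 0.0005, -0.0007],
    [0.0005, 0.0005, -0.0007],
    [0.0005, 0.0005, -0.0007]
  ],
  "yaw": [0, 0, 0, 0, 0, 0, 0, 0]
}}

```text
time_s: 20.0
ee_pos: [521.6, 79.8, 23.0]
ee_rot: [-179.2, 0.1, 93.4]
force: [-11.5, -4.0, 5.7]
gripper_width: 0.5
gripper_force: 6.4
```

Emit:
{"op": "send_rows", "data": {
  "grip": [-1, -1, -1, -1, -1, -1, -1, -1],
  "xyz": [
    [0, 0, 0],
    [0, 0, 0],
    [0, 0, 0],
    [0, 0, 0],
    [0, 0, 0],
    [0, 0, 0],
    [0, 0, 0],
    [0, 0, 0]
  ],
  "yaw": [0, 0, 0, 0, 0, 0, 0, 0]
}}

```text
time_s: 20.67
ee_pos: [521.7, 79.7, 23.1]
ee_rot: [-179.2, 0.1, 93.4]
force: [-12.2, -4.6, 5.3]
gripper_width: 0.5
gripper_force: 6.4
```

Steady: about 12 N into the fence, 5 N down and 4 N toward the stop. Handing in.

```bash
python3 -c "
from workcell import env
print(env.job_done())"
```

```text
the job is handed in; nothing more can be done
None
```

The job is handed in: the stop dropped and the catch looked sprung back, and the batten lies flat with its end on the stop and its side against the fence, held there at about 12 N into the fence and 5 N down; no verdict came back.

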